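# Seat an amplifier chassis in the punching jig and bring its mark under the punch

### The job

Set the amplifier chassis on the jig's sled, with the marked end towards the short stop, and push it gently but firmly home: first flush along the whole long fence, then endways against the short stop. Then slide sled and chassis together until the scribed cross lies right under the punch point, with the chassis still square in the corner, and let go. Do not tip the chassis, and leave the other things on the bench where they are.

Things in the scene. Friction and masses are not known exactly. Their poses are not given: they have to be found in the camera images.
- chassis: workpiece: aluminium box 96 (x) x 170 (y) x 28 mm high, 0.4 to 0.65 kg, with a grey transformer can on its deck, 44 (x) x 60 (y) x 36 mm high, centred at x 0, y -25 mm. Origin: centre of the underside, z up; balance point y -16 mm. Starts on the bench. Pushed high on the can it may tip; pushed low on the box it slides. Seated, its +x long side is on the fence, its +y (marked) end on the stop
- can_top (a point): centre of the transformer can's top face (chassis frame 0, -25, 64 mm)
- mark (a point): the scribed cross on the chassis deck (26 mm dark lines), chassis frame 12, 45, 28 mm; axes as the chassis
- lead_corner (a point): bottom corner of the chassis that goes into the fence corner (chassis frame 48, 85, 0 mm)
- heel_corner (a point): other bottom corner of the fence-side edge (chassis frame 48, -85, 0 mm)
- seat_corner (a point): inside corner of the sled, where the faces of long fence and short stop meet the sled's flat top, 40 mm above the bench. Axes: x to the fence (away from the robot), y along the fence to the stop and the way the sled slides, z up. The sled top runs from here 128 mm to -x and 227 mm to -y. Seated, the chassis axes are parallel to these and lead_corner coincides with this point
- fence (a point): middle of the upper inner edge of the long aluminium fence (sled_c1) on the sled's far side: 240 mm long, 14 mm thick, 24 mm above the sled top
- stop (a point): middle of the upper inner edge of the short aluminium stop (sled_c2) across the sled's +y end: 128 mm long, 13 mm thick, 24 mm above the sled top
- sled (a joint): slide of the plywood sled (with fence and stop) along +y, 0 to 0.14 m; 0 is away from the punch. Starts at 0 to 0.025. Stiff: moves only when pushed with about 12 N (the chassis alone slides on it with less), stays where left. Pushing the chassis end in +y seats it on the stop, then takes the sled along; pushing the stop's outer face in -y brings it back
- punch_tip (a point): point of the fixed centre punch, pointing down, 82 mm above the bench (14 mm above the seated deck). Its holder above (20 mm dia, 135 to 195 mm up) hangs on a grey arm (154 to 176 mm up, 18 mm wide) from a column 166 mm beyond it in +x. In the sled's x it is exactly over the path of the seated mark; the sled must travel 60 to 115 mm
- spray_can: bystander: upright white spray can, 54 mm dia, 150 mm tall; origin under its centre
- valve: bystander: radio valve standing on its black base, glass bulb, 36 mm dia, 82 mm tall; origin under its centre
- screwdriver: bystander: black-handled screwdriver lying flat beyond the chassis; origin underneath its middle
- reel: bystander: reel of solder standing on its flange, 60 mm dia, 44 mm tall; origin under its centre
- flux_tin: bystander: low jar, 70 mm dia, 50 mm tall; origin under its centre
- choke: bystander: dark iron choke block on a steel foot, 50 x 66 mm, 62 mm tall; origin under its centre
- lamination: bystander: dark steel slab lying flat, 80 x 110 x 12 mm; origin under its centre
Mind the look-alikes: they are no part of the job. Several things have the shape of the chassis; the one meant has the colours described above.

How it is judged:
By the outcome, as a careful person would: the job done as asked, in the order asked, and still so for the second after the job is handed in, with the robot touching nothing.
It also fails if it takes over 72 s, if anything falls off the work surface, if the arm or the gripper's body presses on something with over 40 N, if the wrist force passes 120 N, or if a joint passes its speed limit or range.

### The arm

A 6-joint arm with a two-finger parallel gripper is mounted at the origin on the work surface. World frame = base frame: x ahead of the robot, y to its left, z up, the work surface at z = 0. Lengths are in m, angles in rad, forces in N, time in s.
With the tool pointing down it reaches from about 0.35 to 0.85 m from the base axis. Payload 8.1 kg.
Tool frame: the origin (TCP) lies between the finger pads; the fingertips stand 25 mm ahead of it and the grasp point (between the pads) lies 6 mm ahead of it; z points along the fingers, y is the line along which they close (so a half turn about z gives the same grasp; the last joint's range is limited). The gripper opens to 93 mm and grips with 3 to 60 N. Pads are 15 mm wide; open, the fingers measure 128 mm over their backs; the gripper's body (75 mm by 188 mm) begins 65 mm behind the grasp point.
Start: joints at [-1.226, 0.13, 1.488, -0, 1.523, -0.085], TCP at [0.25, -0.545, 0.244] pointing down, gripper open.
Joint ranges: [-2.96, 2.96], [-0.89, 2.26], [0.02, 2.5], [-1.34, 4.48], [0, 2.73], [-2.66, 2.66]. Speed limits (rad/s): [2.39, 2.39, 2.79, 3.14, 3.14, 3.14].

### API

Orientations are given as a rotation vector (axis times angle).
In Python, from plant import robot gives the robot as it stands.
- The arm moves only by the tool arm_command, never from a script. Its argument "increments" is text: rows parted by semicolons, each of 5 numbers parted by spaces: the closure, from 0 (fully open) to 1 (shut), then the shift along the tool's x, y, z in mm, then the turn about the tool's z in rad. A call has 1 to 5 rows; each row is the pose to reach, as a shift and turn from the pose commanded when the call began, along the tool's axes at that moment; what a row does not reach only later rows make up. A row lasts 1/10 s, in which the tool goes at most 50 mm and 8.59 degrees, less where a joint would pass 70% of its speed; a pose out of reach is approached as far as the arm can. A call with a gripper value outside its range is refused whole. The fingers move at their own pace and stop on an object; "grip_force" is the grip in N (left out, the last holds). Time passes only in rows, so rows that repeat a pose let the fingers close. It gives the time, the measured TCP pose, the force, the opening and the grip force at its end, in the units of the state.
- robot.read_state(): the state, without advancing time (a new reading comes with each control period).
- robot.read_camera(name): name is "scene" or "side" or "wrist"; returns the picture (480x640x3 uint8, blue, green, red); there is no depth.
- robot.camera_model(name): a dict with "fx", "fy", "cx", "cy" (pixels), "eye" and "rotation" of the camera in the world. Camera axes: x right, y down, z forward; pixel columns grow to the right and rows downward; lengths in m; the calibration is good to about 2 mm. A picture is of the moment at which its call begins: read the wrist's pose just before it. camera_model takes no time and is no camera call; for the wrist camera it gives the pose at the moment of the call.
- robot.close_job(): hands the job in; it is judged then, once.
The state is a dict: "t": time; "q": joint angles; "dq": joint speeds; "joint_torque": joint torques, N m; "tool_pos": TCP position; "orientation": TCP orientation; "force": force on the tool from outside, world axes, zero at the start; "wrist_torque": the same for the moment, N m; "opening": finger opening in m; "gripper_force": force on a finger pad.
Only numpy, scipy, OpenCV 4.12 (cv2) and the standard library are available. Lean on these libraries where they do the work, as an engineer would, in place of code of your own. Each camera call takes 0.05 s, during which the arm holds its last target. There are 200 camera calls.

## Working session

There is one attempt and no reset: what is moved stays moved. The work goes in short steps, Python scripts to look and compute and a tool call to move; the robot and the scene stay as the last step left them, time stands still between calls to the robot, and variables do not carry over. Pictures are saved under pics/ and viewed, at most 10 in all, crops included, and the job is handed in when it is done.

Besides the shell and the picture viewer there is one more tool, called as name(argument=value, ...), one argument or row to a line, values as JSON. arm_command: Moves the arm, as the interface text tells. Its arguments: {"type":"object","properties":{"increments":{"type":"string"},"grip_force":{"type":"number"}},"required":["increments"]}

```bash
mkdir -p pics; ls; python3 - <<'E'
from plant import robot
import cv2
s=robot.read_state();print(s)
for n in("scene","side"):
    cv2.imwrite(f"pics/{n}0.png",robot.read_camera(n));print(n,robot.camera_model(n))
E
```

```text
pics
{'t': 0.0, 'q': array([-1.22642828e+00,  1.31159199e-01,  1.48929341e+00, -1.20463499e-05,
        1.52298886e+00, -8.53988864e-02]), 'dq': array([ 3.40226405e-05,  8.88949772e-04,  7.05843653e-04, -5.55568585e-04,
        8.09789588e-04, -4.14752488e-04]), 'joint_torque': array([-7.06776045e-04, -5.59847689e+01, -4.91758132e+01,  7.65595492e-02,
        3.54116585e-02, -1.66131244e-04]), 'tool_pos': array([ 0.24983315, -0.5449301 ,  0.24258082]), 'orientation': array([-3.06755007e+00, -6.69503334e-01,  3.93500180e-04]), 'force': array([0.9683236 , 0.22232647, 0.50541956]), 'wrist_torque': array([ 0.0208276 ,  0.03291262, -0.0344901 ]), 'gripper_force': 0.0, 'opening': 0.09292201859354339}
scene {'fx': 445.73725404902183, 'fy': 445.73725404902183, 'cx': 317.05592016487424, 'cy': 243.3239237692348, 'eye': array([1.13048843, 0.76582061, 0.67911517]), 'rotation': array([-0.80484887, -2.34691643,  1.30913402])}
side {'fx': 490.1640281772512, 'fy': 490.1640281772512, 'cx': 318.51959080264714, 'cy': 244.01452989395437, 'eye': array([0.06358998, 1.0871336 , 0.84923262]), 'rotation': array([-0.47646916,  2.55659433, -1.4071676 ])}
```

View pics/scene0.png

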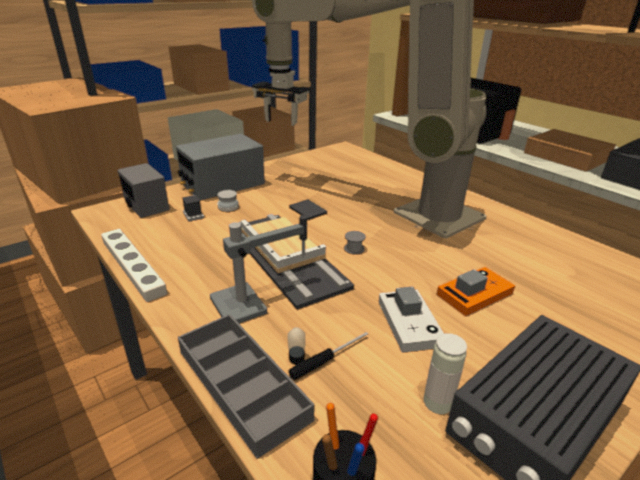

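View pics/side0.png

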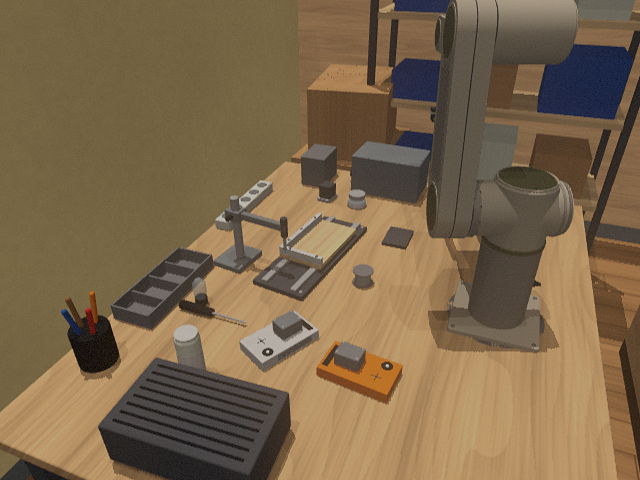

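The chassis is the light box at about (410,318) in scene and (280,340) in side, and the orange one is a decoy. The jig is at about (285,255) in scene and (310,250) in side. I'll take enlarged crops of each.

```bash
python3 - <<'E'
import cv2,numpy as np
a=cv2.imread("pics/scene0.png");b=cv2.imread("pics/side0.png")
def c(i,x,y,w,h,f):
    r=cv2.resize(i[y:y+h,x:x+w],None,fx=f,fy=f,interpolation=cv2.INTER_CUBIC)
    for k in range(0,w,10):
        cv2.line(r,(k*f,0),(k*f,6 if k%50 else 14),(0,0,255),1)
    for k in range(0,h,10):
        cv2.line(r,(0,k*f),(6 if k%50 else 14,k*f),(0,0,255),1)
    return r
m=np.zeros((600,800,3),np.uint8)
m[:300,:400]=c(a,365,280,80,75,5)[:300,:400]
m[:300,400:]=c(b,235,305,100,75,4)
m[300:,:400]=c(a,230,200,133,100,3)[:300,:400] if False else cv2.copyMakeBorder(c(a,230,205,133,100,3),0,0,0,1,0)
m[300:,400:]=cv2.copyMakeBorder(c(b,250,205,133,100,3),0,0,0,1,0)
cv2.imwrite("pics/m.png",m)
E
```

```text
(no output)
```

View pics/m.png

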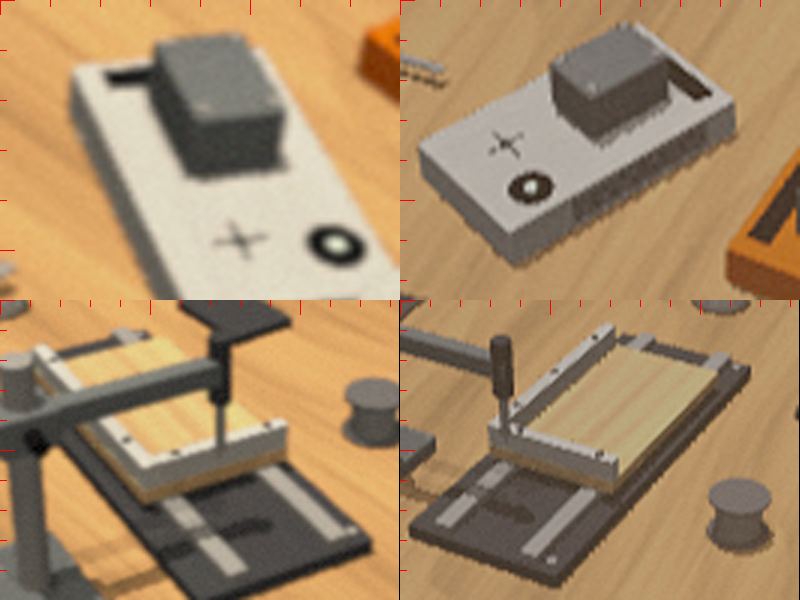

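In m.png the chassis cross is at scene (413,328) and side (261.8,341). The stop/fence outer corner is at scene (277,262) and side (280,248). I'll fit planar poses to these and the other corners.

```bash
cat > h.py <<'E'
from plant import robot
import cv2,numpy as np
from scipy.optimize import least_squares
from scipy.spatial.transform import Rotation as R
def proj(m,P):
    p=(np.atleast_2d(P)-m["eye"])@R.from_rotvec(m["rotation"]).as_matrix()
    return np.c_[m["fx"]*p[:,0]/p[:,2]+m["cx"],m["fy"]*p[:,1]/p[:,2]+m["cy"]]
def ray(m,u,z):  # pixel -> world point at height z
    d=R.from_rotvec(m["rotation"]).as_matrix()@np.array([(u[0]-m["cx"])/m["fx"],(u[1]-m["cy"])/m["fy"],1])
    return m["eye"]+d*(z-m["eye"][2])/d[2]
def w(p,P,z0=0): # p=x,y,yaw ; P in mm
    P=np.atleast_2d(P)/1000.;c,s=np.cos(p[2]),np.sin(p[2])
    return np.c_[p[0]+c*P[:,0]-s*P[:,1],p[1]+s*P[:,0]+c*P[:,1],P[:,2]+z0]
def fit(obs,p0,z0=0):  # obs: list of (model,P,uv)
    f=lambda p:np.concatenate([(proj(m,w(p,P,z0))-uv).ravel() for m,P,uv in obs])
    r=least_squares(f,p0,loss="soft_l1");print("res",np.round(f(r.x).reshape(-1,2),1).tolist());return r.x
def tool(s): return R.from_rotvec(s["orientation"]).as_matrix()
E
python3 - <<'E'
from h import *
S=robot.camera_model("scene");D=robot.camera_model("side")
ch=[(S,[12,45,28],[413,328]),(S,[48,-85,28],[379,293.6]),(S,[22,-55,64],[396,288.4]),(S,[-22,-55,64],[413.6,287]),(S,[-22,5,64],[422,301.4]),(S,[22,5,64],[403.4,304.4]),
(D,[12,45,28],[261.75,341]),(D,[48,85,28],[240,342]),(D,[-48,85,28],[263.25,363.5]),(D,[-48,-85,28],[319,329.5]),(D,[-48,85,0],[263.25,371.3]),(D,[22,5,64],[272.5,319.25]),(D,[-22,5,64],[284.5,328.75]),(D,[-22,-55,64],[302,321.5])]
g=ray(D,(280,335),.03);print(g)
print("chassis",fit(ch,[g[0],g[1],-.5]))
j=[(S,[14,13,24],[277,261.7]),(S,[-128,13,24],[326,248.3]),(S,[14,-227,24],[241.7,221]),(D,[14,13,24],[279.7,248.3]),(D,[-128,13,24],[322.3,258.3]),(D,[14,-227,24],[320.7,213.3]),(D,[0,-227,24],[322,216])]
g=ray(D,(280,248),.06)
print("seat",fit(j,[g[0],g[1],0],.04))
a=ray(S,(303.3,254.7),.082);b=ray(D,(286,250),.082);print("punch",a,b)
s=robot.read_state();print(tool(s));print({k:(v.round(3)) for k,v in robot.camera_model("wrist").items() if k in("eye","rotation")}, robot.camera_model("wrist")["fx"])
for n,u in dict(spray=(188,370),valve=(200,300),reel=(364,283),drv=(212,313)).items(): print(n,ray(D,u,0).round(3))
E
```

```text
[0.47773685 0.29788214 0.03      ]
res [[0.0, -0.5], [-0.3, -1.0], [-1.1, -1.5], [-0.5, -2.1], [1.1, -0.3], [0.7, -1.2], [-0.2, 0.5], [-0.9, -0.7], [-0.7, 0.1], [0.1, 0.2], [0.2, 1.0], [-0.8, 1.3], [-1.6, 1.1], [0.6, -2.9]]
chassis [ 0.47885077  0.29770066 -0.48167093]
res [[0.8, -1.2], [0.7, -2.1], [0.0, -1.0], [-0.9, -1.6], [-2.0, 1.5], [-1.8, -0.4], [0.5, -2.1]]
seat [ 0.6099957  -0.02425413 -0.14786099]
punch [0.57595064 0.02583024 0.082     ] [0.5860982  0.02031484 0.082     ]
[[ 9.09039470e-01  4.16709623e-01 -5.75645552e-04]
 [ 4.16710002e-01 -9.09038152e-01  1.55288390e-03]
 [ 1.23817897e-04 -1.65151002e-03 -9.99998629e-01]]
{'eye': array([ 0.311, -0.517,  0.384]), 'rotation': array([ 2.466, -1.583, -0.197])} 359.27977165543035
spray [0.642 0.451 0.   ]
valve [0.758 0.221 0.   ]
reel [ 0.359 -0.014 -0.   ]
drv [0.698 0.257 0.   ]
```

```bash
cat >> h.py <<'E'
def go(*wps):  # successive shifts (tool axes at the start), to world x,y,z,yaw(of tool x)
    s=robot.read_state();M=tool(s);y0=np.arctan2(M[1,0],M[0,0])
    print("t",round(s["t"],2),"pos",s["tool_pos"].round(4),"yaw",round(y0,4),"F",s["force"].round(1))
    for x in wps:
        d=M.T@(np.array(x[:3])-s["tool_pos"])*1000
        print(" ->",d.round(1),"turn",round(-((x[3]-y0+np.pi)%(2*np.pi)-np.pi),4))
CH=np.array([.4789,.2977,-.4817]);ST=np.array([.6100,-.0243,-.1479])
E
python3 - <<'E'
from h import *
g=w(CH,[0,-16,57])[0];print(g)
go((.38,-.2,.26,1.089),(.43,.05,.26,1.089),(g[0],g[1],.2,1.089))
E
```

```text
[0.47148742 0.28352066 0.057     ]
t 0.1 pos [ 0.2499 -0.545   0.2427] yaw 0.4298 F [-0.6  0.6  0.3]
 -> [ 262.  -259.4  -16.9] turn -0.6592
 -> [ 411.7 -465.8  -16.5] turn -0.6592
 -> [ 546.7 -660.7   43.8] turn -0.6592
```

arm_command(
  increments="0 50 -50 -17 -0.13; 0 85 -85 -17 -0.26; 0 120 -120 -17 -0.39; 0 155 -155 -17 -0.52; 0 190 -190 -17 -0.66",
)

```text
t: 0.6
tool_pos: [0.3367, -0.3106, 0.2603]
orientation: [-2.682, -1.635, -0.0]
force: [0.4, -0.2, 0.0]
opening: 0.0933
gripper_force: 0.0
```

```bash
python3 -c "
from h import *
go((.38,-.2,.26,1.089),(.42,.03,.26,1.089),(.4715,.2835,.2,1.089))"
```

```text
t 0.6 pos [ 0.3367 -0.3106  0.2603] yaw 1.0946 F [ 0.4 -0.2  0. ]
 -> [118.1 -12.2   0.3] turn 0.0056
 -> [340.9 -82.    0.4] turn 0.0056
 -> [ 589.8 -152.5   60.4] turn 0.0056
```

arm_command(
  increments="0 45 -8 0 0; 0 90 -15 0 0; 0 138 -25 0 0; 0 186 -38 0 0; 0 234 -51 0 0",
)

```text
t: 1.1
tool_pos: [0.3994, -0.0795, 0.2604]
orientation: [-2.687, -1.628, -0.0]
force: [1.8, 0.4, -0.3]
opening: 0.093
gripper_force: 0.0
```

arm_command(
  increments="0 48 -13 0 0.006; 0 96 -26 0 0.006; 0 144 -38 0 0.006; 0 192 -51 0 0.006; 0 240 -63 0 0.006",
)

```text
t: 1.6
tool_pos: [0.4545, 0.1627, 0.2604]
orientation: [2.691, 1.621, -0.0]
force: [0.8, -0.9, -0.1]
opening: 0.0926
gripper_force: 0.0
```

```bash
python3 -c "
from h import *
go((.4715,.2835,.2,1.089),(.4715,.2835,.057,1.089))"
```

```text
t 1.6 pos [0.4545 0.1627 0.2604] yaw 1.0842 F [ 0.8 -0.9 -0.1]
 -> [114.7 -41.5  60.4] turn -0.0048
 -> [114.7 -41.5 203.4] turn -0.0048
```

arm_command(
  increments="0 45 -16 0 -0.005; 0 90 -32 30 -0.005; 0 112 -41 60 -0.005; 0 112 -41 60 -0.005; 0 112 -41 60 -0.005",
)

```text
t: 2.1
tool_pos: [0.4699, 0.2786, 0.1991]
orientation: [-2.686, -1.629, 0.006]
force: [0.2, -0.7, -0.1]
opening: 0.0933
gripper_force: 0.0
```

```bash
python3 -c "
from h import *
go((.4715,.2835,.057,1.089))
i=robot.read_camera('wrist');m=robot.camera_model('wrist')
np.save('m1.npy',m,allow_pickle=True)
for P in ([12,45,28],[22,5,64],[-22,5,64],[-22,-55,64],[22,-55,64],[48,85,28],[-48,85,28],[48,-85,28],[-48,-85,28]):
  u=proj(m,w(CH,P))[0];cv2.circle(i,tuple(int(v) for v in u),2,(0,0,255),-1);print(P,u.round(1))
cv2.imwrite('pics/w1.png',i)"
```

```text
t 2.1 pos [0.4699 0.2786 0.1991] yaw 1.0904 F [ 0.2 -0.7 -0.1]
 -> [  5.6  -0.6 142.1] turn 0.0014
[12, 45, 28] [327.1 150.6]
[22, 5, 64] [341.  203.6]
[-22, 5, 64] [284.5 203.7]
[-22, -55, 64] [286.1 276.5]
[22, -55, 64] [339.8 276.5]
[48, 85, 28] [371.3 100.4]
[-48, 85, 28] [254.4 100.5]
[48, -85, 28] [364.5 293.5]
[-48, -85, 28] [262.  293.6]
```

View pics/w1.png

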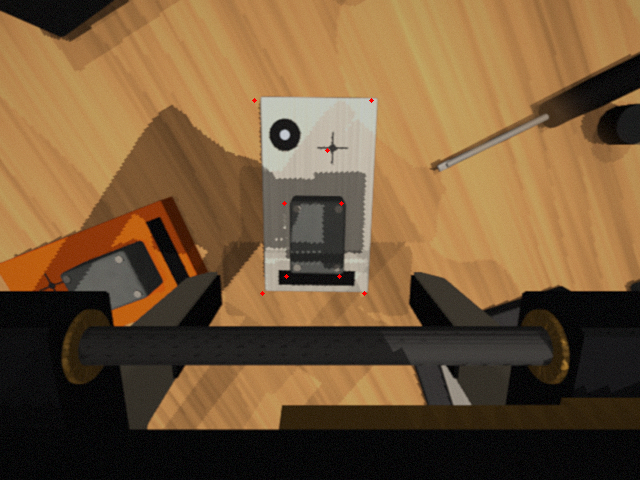

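The wrist view shows the cross at (332,148), the marked-end deck corners at (261,97) and (377,97), and the rear ones at (265,291) and (370,291). The estimate is off by about 5 mm, so I'll refit.

```bash
python3 -c "
from h import *
m=np.load('m1.npy',allow_pickle=True).item()
CH=fit([(m,[12,45,28],[332.5,148]),(m,[48,85,28],[377,97]),(m,[-48,85,28],[261,97.5]),(m,[48,-85,28],[370,291.5]),(m,[-48,-85,28],[265,291])],CH)
print(CH); g=w(CH,[0,-16,57])[0]
go((g[0],g[1],.057,CH[2]+np.pi/2))"
```

```text
res [[0.2, -0.2], [0.3, 0.6], [-0.8, -0.3], [-0.9, -0.1], [1.4, 0.1]]
[ 0.48401401  0.29765296 -0.48555546]
t 2.15 pos [0.4708 0.2783 0.2007] yaw 1.0892 F [-0.3 -1.   1.3]
 -> [  7.4   2.6 143.7] turn 0.004
```

arm_command(
  increments="0 7 2.5 0 0.004; 0 7 2.5 45 0.004; 0 7 2.5 90 0.004; 0 7 2.5 130 0.004; 0 7 2.5 142 0.004",
)

```text
t: 2.65
tool_pos: [0.4748, 0.2818, 0.0553]
orientation: [-2.692, -1.619, 0.008]
force: [-0.1, -1.3, -0.1]
opening: 0.0926
gripper_force: 0.0
```

arm_command(
  increments="0.3 0 0 0 0; 0.6 0 0 0 0; 0.8 0 0 0 0; 0.8 0 0 0 0; 0.8 0 0 0 0",
  grip_force=30,
)

```text
t: 3.15
tool_pos: [0.4774, 0.2841, 0.0601]
orientation: [2.691, 1.622, 0.004]
force: [-0.2, 0.8, 0.0]
opening: 0.0574
gripper_force: 0.0
```

arm_command(
  increments="0.8 0 0 0 0; 0.8 0 0 0 0; 0.8 0 0 -10 0; 0.8 0 0 -20 0; 0.8 0 0 -20 0",
)

```text
t: 3.65
tool_pos: [0.4775, 0.284, 0.0804]
orientation: [2.69, 1.621, 0.004]
force: [0.4, -0.2, -4.9]
opening: 0.0435
gripper_force: 30.0
```

```bash
python3 -c "
from h import *
go((.44,.12,.165,1.423),(.44,-.11,.165,1.423))
d=np.array([.4774-.4840,.2841-.29765]);a=-.4856;print(d@np.array([np.cos(a),np.sin(a)]),d@np.array([-np.sin(a),np.cos(a)]))"
```

```text
t 3.65 pos [0.4775 0.284  0.0804] yaw 1.0848 F [ 0.4 -0.2 -4.9]
 -> [-162.4   43.6  -84.9] turn -0.3382
 -> [-365.7  151.1  -85.1] turn -0.3382
0.00048730711222224346 -0.015064031060057522
```

arm_command(
  increments="0.8 0 0 -40 0; 0.8 -25 6 -75 -0.05; 0.8 -60 16 -85 -0.12; 0.8 -100 27 -85 -0.2; 0.8 -142 38 -85 -0.28",
)

```text
t: 4.15
tool_pos: [0.4436, 0.1393, 0.1643]
orientation: [2.433, 1.986, 0.002]
force: [1.0, -1.6, -6.3]
opening: 0.0438
gripper_force: 30.0
```

```bash
python3 -c "
from h import *
go((.44,.12,.165,1.423),(.44,-.11,.165,1.423))"
```

```text
t 4.15 pos [0.4436 0.1393 0.1643] yaw 1.3691 F [ 1.  -1.6 -6.3]
 -> [-19.6   0.3  -0.7] turn -0.0539
 -> [-245.    46.4   -0.7] turn -0.0539
```

arm_command(
  increments="0.8 -45 5 -1 -0.03; 0.8 -92 14 -1 -0.054; 0.8 -140 24 -1 -0.054; 0.8 -188 34 -1 -0.054; 0.8 -235 45 -1 -0.054",
)

```text
t: 4.65
tool_pos: [0.4391, -0.1009, 0.1648]
orientation: [2.383, 2.046, 0.001]
force: [0.8, 0.6, -4.9]
opening: 0.0442
gripper_force: 30.0
```

arm_command(
  increments="0.8 0 0 0 0; 0.8 0 0 0 0; 0.8 0 0 0 0",
)

```text
t: 4.95
tool_pos: [0.4395, -0.0982, 0.1644]
orientation: [-2.383, -2.046, -0.0]
force: [-0.1, 0.4, -5.8]
opening: 0.0437
gripper_force: 30.0
```

```bash
python3 -c "
from h import *
go((.44,-.11,.165,1.423))
m=robot.camera_model('wrist');i=robot.read_camera('wrist')
np.save('m2.npy',m,allow_pickle=True)
for P in ([0,0,24],[14,13,24],[-128,13,24],[-128,0,24],[-128,-227,0],[0,-227,24],[14,-227,24]):
  u=proj(m,w(ST,P,.04))[0];cv2.circle(i,tuple(int(v) for v in u),2,(0,0,255),-1);print(P,u.round(1))
cv2.imwrite('pics/w2.png',i)"
```

```text
t 4.95 pos [ 0.4395 -0.0982  0.1644] yaw 1.4189 F [-0.1  0.4 -5.8]
 -> [-11.6   2.3  -0.6] turn -0.0041
[0, 0, 24] [564.4  97.3]
[14, 13, 24] [590.3  74.9]
[-128, 13, 24] [362.2  76.1]
[-128, 0, 24] [361.6  98.4]
[-128, -227, 0] [351.  386.9]
[0, -227, 24] [517.2 405.8]
[14, -227, 24] [535.1 405.7]
```

View pics/w2.png

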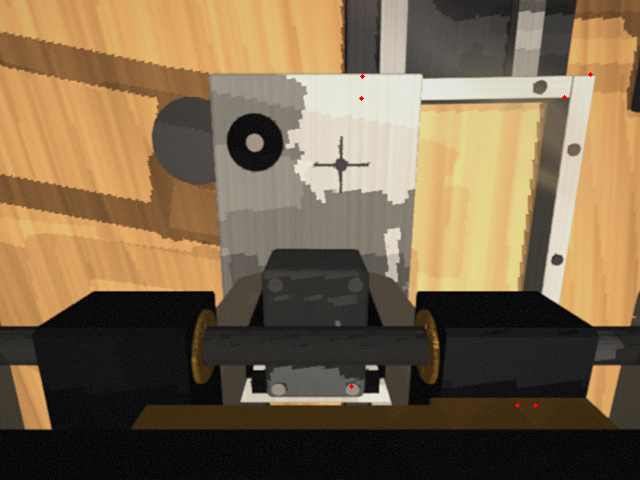

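The wrist view shows the stop/fence outer corner at (592,76) and the stop's outer edge running from (422,78) to there, so the jig estimate is nearly right. I'll get its edges numerically.

```bash
python3 -c "
from h import *
i=cv2.imread('pics/w2.png').astype(int);g=i.sum(2)//3; sat=i.max(2)-i.min(2)
for c in (435,460,485,505,550,575): print('col',c,g[68:108:1,c].tolist())
for r in (120,180,210,240,285): print('row',r,g[r,528:606:2].tolist(),sat[r,528:606:2].tolist())
"
```

```text
col 435 [81, 83, 80, 81, 80, 81, 76, 75, 72, 89, 156, 219, 232, 226, 226, 226, 226, 226, 229, 228, 227, 227, 226, 224, 228, 228, 227, 230, 229, 229, 224, 192, 105, 64, 62, 90, 134, 173, 175, 173]
col 460 [88, 83, 88, 86, 81, 83, 83, 82, 81, 120, 196, 221, 223, 223, 220, 222, 222, 223, 226, 226, 225, 224, 224, 223, 224, 224, 226, 225, 227, 225, 213, 152, 82, 71, 71, 105, 163, 172, 169, 170]
col 485 [89, 81, 86, 87, 89, 81, 85, 81, 97, 148, 205, 217, 215, 213, 210, 215, 216, 219, 215, 217, 216, 216, 217, 218, 219, 220, 220, 220, 223, 219, 188, 110, 83, 83, 94, 134, 174, 174, 172, 173]
col 505 [73, 69, 75, 73, 76, 75, 77, 74, 115, 182, 213, 212, 215, 211, 211, 213, 215, 213, 215, 214, 215, 214, 211, 218, 214, 214, 216, 216, 217, 208, 169, 112, 100, 100, 115, 153, 170, 169, 165, 168]
col 550 [57, 61, 62, 64, 66, 62, 64, 95, 160, 207, 216, 216, 212, 214, 214, 215, 219, 217, 217, 216, 213, 213, 215, 211, 210, 212, 212, 211, 205, 177, 110, 90, 93, 95, 91, 93, 93, 95, 93, 94]
col 575 [155, 151, 154, 156, 152, 152, 153, 152, 195, 216, 216, 216, 215, 215, 217, 217, 216, 218, 217, 216, 216, 217
[... 1206 characters left out ...]
, 58, 59, 62, 56, 83, 201, 218, 217, 215, 220, 216, 216, 218, 220, 207, 180, 175, 169, 170, 172, 174, 172, 170, 171, 171, 168, 168, 158, 154, 154, 159, 172, 172] [65, 13, 9, 13, 11, 8, 9, 10, 9, 8, 15, 25, 23, 25, 25, 21, 25, 25, 22, 19, 36, 111, 115, 120, 119, 116, 115, 118, 120, 120, 120, 123, 125, 124, 120, 118, 119, 118, 118]
row 285 [58, 59, 60, 56, 64, 60, 58, 89, 203, 216, 216, 215, 218, 217, 218, 219, 221, 179, 168, 172, 170, 168, 163, 171, 173, 174, 174, 169, 172, 172, 173, 173, 167, 163, 159, 164, 166, 158, 162] [6, 10, 9, 9, 11, 7, 9, 16, 27, 25, 26, 26, 21, 23, 22, 21, 19, 94, 124, 119, 122, 124, 123, 118, 116, 115, 116, 121, 117, 117, 116, 115, 123, 124, 125, 122, 121, 119, 120]
```

```bash
python3 -c "
from h import *
m=np.load('m2.npy',allow_pickle=True).item()
E=[(1,13,[(435,78),(460,77.6),(485,77),(505,76.6),(550,75.9)]),(1,0,[(435,99.5),(460,99),(485,98.4),(505,98),(550,97.3)]),
(0,0,[(566.5,120),(557.5,180),(553,210),(549,240),(543,285)]),(0,14,[(587.5,120),(578,180),(573.5,210),(569,240),(561.5,285)])]
Q=[(a,v/1000,ray(m,u,.064)[:2]) for a,v,l in E for u in l]
def f(p):
  M=np.array([[np.cos(p[2]),np.sin(p[2])],[-np.sin(p[2]),np.cos(p[2])]])
  return [1000*((M@(q-p[:2]))[a]-v) for a,v,q in Q]
r=least_squares(f,ST);print(r.x,np.round(r.fun,1))
c=fit([(m,[12,45,28],[341,164]),(m,[48,85,28],[422,73.5]),(m,[-48,85,28],[210,73.5])],[.45,-.08,-.15],.1043);print('held',c)
s=robot.read_state();M=tool(s);d=s['tool_pos'][:2]-c[:2];a=c[2];print('tcp in chassis',d@[np.cos(a),np.sin(a)],d@[-np.sin(a),np.cos(a)], 'yaw diff',np.arctan2(M[1,0],M[0,0])-np.pi/2-a)
ps=ray(m,(0,0),.05)
"
```

```text
[ 0.61303065 -0.02469427 -0.13394766] [-0.2 -0.2 -0.2 -0.2 -0.3  0.2  0.2  0.3  0.3  0.1  0.3  0.1 -0.1  0.1
  0.4 -0.2 -0.3 -0.1  0.  -0.3]
res [[0.1, 0.7], [1.3, -0.3], [-1.8, -0.2]]
held [ 0.44198377 -0.08343452 -0.15254997]
tcp in chassis -0.00019600698407475347 -0.014587326821706936 yaw diff 0.0017398068442727177
```

```bash
sed -i 's/^CH=.*/ST=np.array([.6130,-.0247,-.1339])\ndef sl(x,y,z): return (*w(ST,[x,y,z])[0],ST[2]+np.pi\/2)  # sled-frame mm (z world)/' h.py; python3 -c "
from h import *
go(sl(-57,-112,155),sl(-57,-112,101))"
```

```text
t 5.0 pos [ 0.4396 -0.0978  0.1644] yaw 1.42 F [-0.   0.1 -5.2]
 -> [-14.6 105.4   9.3] turn -0.0169
 -> [-14.6 105.4  63.3] turn -0.0169
```

arm_command(
  increments="0.8 -7 45 0 -0.017; 0.8 -14 85 5 -0.017; 0.8 -14 105 9 -0.017; 0.8 -14 105 9 -0.017; 0.8 -14 105 9 -0.017",
)

```text
t: 5.5
tool_pos: [0.5411, -0.127, 0.1549]
orientation: [-2.362, -2.068, 0.001]
force: [-1.0, 0.1, -4.6]
opening: 0.044
gripper_force: 30.0
```

```bash
python3 -c "
from h import *
go(sl(-57,-112,101))"
```

```text
t 5.5 pos [ 0.5411 -0.127   0.1549] yaw 1.4382 F [-1.   0.1 -4.6]
 -> [-1.1  0.7 53.9] turn 0.0013
```

arm_command(
  increments="0.8 -1 0.5 18 0.001; 0.8 -1 0.5 36 0.001; 0.8 -1 0.5 46 0.001; 0.8 -1 0.5 51 0.001; 0.8 -1 0.5 54 0.001",
)

```text
t: 6.0
tool_pos: [0.5414, -0.1293, 0.1016]
orientation: [-2.367, -2.066, 0.0]
force: [0.2, -0.6, -5.3]
opening: 0.0437
gripper_force: 30.0
```

arm_command(
  increments="0.8 0 0 0.5 0; 0.8 0 0 0.5 0; 0.8 0 0 0.5 0",
)

```text
t: 6.3
tool_pos: [0.5422, -0.1299, 0.1019]
orientation: [2.366, 2.065, 0.001]
force: [-0.3, 0.6, -5.2]
opening: 0.0437
gripper_force: 30.0
```

Not touching down yet; about 2 mm to go.

arm_command(
  increments="0.8 0 0 0.8 0; 0.8 0 0 1.6 0; 0.8 0 0 1.6 0; 0.8 0 0 1.6 0",
)

```text
t: 6.7
tool_pos: [0.5417, -0.1297, 0.0995]
orientation: [-2.367, -2.065, 0.0]
force: [-0.3, 0.4, -4.4]
opening: 0.0436
gripper_force: 30.0
```

arm_command(
  increments="0.8 0 0 0.8 0; 0.8 0 0 0.8 0; 0.8 0 0 1.2 0; 0.8 0 0 1.2 0",
)

```text
t: 7.1
tool_pos: [0.5419, -0.1298, 0.0991]
orientation: [2.367, 2.065, 0.0]
force: [-2.9, -0.1, 6.0]
opening: 0.0439
gripper_force: 30.0
```

arm_command(
  increments="0.5 0 0 0 0; 0.25 0 0 0 0; 0.25 0 0 0 0; 0.25 0 0 0 0; 0.25 0 0 0 0",
)

```text
t: 7.6
tool_pos: [0.5417, -0.1297, 0.0982]
orientation: [2.367, 2.065, 0.0]
force: [-0.1, -0.6, -0.5]
opening: 0.0689
gripper_force: 0.0
```

arm_command(
  increments="0.25 0 0 -15 0; 0.25 0 0 -45 0; 0.5 0 -30 -48 0; 1 0 -65 -48 0; 1 0 -90 -48 0",
)

```text
t: 8.1
tool_pos: [0.4516, -0.1174, 0.1476]
orientation: [2.366, 2.065, 0.001]
force: [-0.1, 0.1, -0.7]
opening: 0.0503
gripper_force: 0.0
```

```bash
python3 -c "
from h import *
go(sl(-142,-113,72))
m=robot.camera_model('wrist');i=robot.read_camera('wrist')
np.save('m3.npy',m,allow_pickle=True);cv2.imwrite('pics/w3.png',i);print(robot.read_state()['opening'])"
```

```text
t 8.1 pos [ 0.4516 -0.1174  0.1476] yaw 1.435 F [-0.1  0.1 -0.7]
 -> [ 0.4  5.5 75.6] turn -0.0019
0.04621612432040867
```

View pics/w3.png

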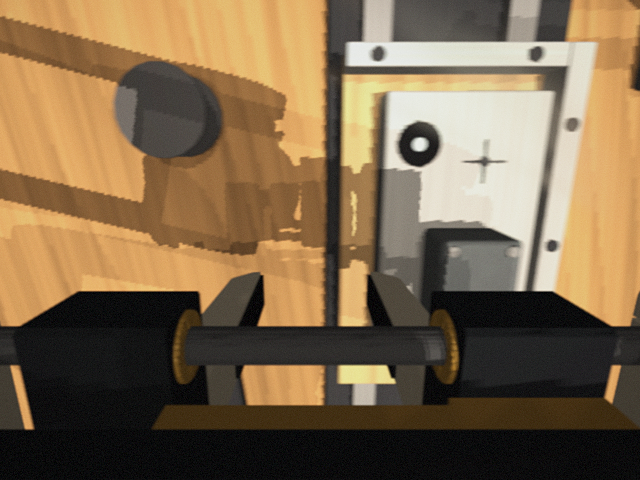

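The chassis sits square on the sled with small gaps, with its deck corners at (385,92) and (553,92), its cross at (485,160), and the stop's inner edge at row 66. Next I'll close the fingers, lower beside it and push in +x.

arm_command(
  increments="1 0 3 0 -0.002; 1 0 3 0 -0.002; 1 0 3 0 -0.002; 1 0 3 20 -0.002; 1 0 3 40 -0.002",
)

```text
t: 8.65
tool_pos: [0.457, -0.1183, 0.1067]
orientation: [2.364, 2.067, 0.002]
force: [0.3, -0.6, 0.4]
opening: 0.0064
gripper_force: 0.0
```

arm_command(
  increments="1 0 0 20 0; 1 0 0 36 0; 1 0 0 36 0; 1 0 0 36 0",
)

```text
t: 9.05
tool_pos: [0.4558, -0.1179, 0.0704]
orientation: [-2.365, -2.067, 0.001]
force: [-0.1, 0.8, 0.5]
opening: 0.0007
gripper_force: 0.0
```

```bash
python3 -c "
from h import *
go(sl(-122,-111,72),sl(-113,-111,72));print(robot.read_state()['opening'])"
```

```text
t 9.05 pos [ 0.4558 -0.1179  0.0704] yaw 1.4369 F [-0.1  0.8  0.5]
 -> [ 2.3 21.3 -1.6] turn 0.0
 -> [ 2.3 30.3 -1.6] turn 0.0
0.000679761436647133
```

arm_command(
  increments="1 0 5 0 0; 1 0 10 0 0; 1 0 13 0 0; 1 0 16 0 0; 1 0 18 0 0",
)

```text
t: 9.55
tool_pos: [0.4738, -0.1204, 0.0706]
orientation: [2.365, 2.068, 0.0]
force: [-0.6, -0.4, -0.2]
opening: 0.0002
gripper_force: 0.0
```

arm_command(
  increments="1 0 1.5 0 0; 1 0 3 0 0; 1 0 4.5 0 0; 1 0 6 0 0; 1 0 7 0 0",
)

```text
t: 10.05
tool_pos: [0.4795, -0.1211, 0.0702]
orientation: [-2.364, -2.067, 0.002]
force: [-7.2, 0.2, 6.2]
opening: 0.0001
gripper_force: 3.6
```

arm_command(
  increments="1 0 1 0 0; 1 0 2 0 0; 1 0 3 0 0; 1 0 3 0 0",
)

```text
t: 10.45
tool_pos: [0.4825, -0.1216, 0.0702]
orientation: [-2.364, -2.067, 0.002]
force: [-4.8, -0.0, 3.4]
opening: 0.0006
gripper_force: 2.6
```

```bash
python3 -c "
from h import *
go(sl(-122,-111,72),sl(-113,-111,72))"
```

```text
t 10.45 pos [ 0.4825 -0.1216  0.0702] yaw 1.4367 F [-4.8 -0.   3.4]
 -> [ 2.5 -5.6 -1.8] turn -0.0001
 -> [ 2.5  3.4 -1.8] turn -0.0001
```

arm_command(
  increments="1 0 1 0 0; 1 0 2 0 0; 1 0 2 0 0",
)

```text
t: 10.75
tool_pos: [0.4846, -0.1219, 0.0702]
orientation: [-2.364, -2.067, 0.002]
force: [-5.4, 0.7, 4.3]
opening: 0.0005
gripper_force: 2.7
```

arm_command(
  increments="1 0 1 0 0; 1 0 1.5 0 0; 1 0 1.5 0 0",
)

```text
t: 11.05
tool_pos: [0.4861, -0.122, 0.0702]
orientation: [-2.364, -2.067, 0.001]
force: [-4.8, 1.0, 3.6]
opening: 0.0004
gripper_force: 2.6
```

arm_command(
  increments="1 0 1 0 0; 1 0 1.5 0 0; 1 0 1.5 0 0",
)

```text
t: 11.35
tool_pos: [0.4868, -0.1221, 0.0701]
orientation: [-2.363, -2.066, 0.003]
force: [-9.7, 0.4, 6.9]
opening: 0.0006
gripper_force: 5.2
```

arm_command(
  increments="1 0 0.7 0 0; 1 0 1 0 0; 1 0 1 0 0",
)

```text
t: 11.65
tool_pos: [0.4869, -0.1221, 0.0701]
orientation: [-2.362, -2.065, 0.005]
force: [-15.4, 2.1, 13.7]
opening: 0.0003
gripper_force: 8.3
```

arm_command(
  increments="1 0 -10 0 0; 1 0 -18 -10 0; 1 0 -18 -45 0; 1 -40 -18 -65 0; 1 -85 -10 -65 0",
)

```text
t: 12.15
tool_pos: [0.4699, -0.2062, 0.1393]
orientation: [2.357, 2.067, 0.004]
force: [1.6, -0.3, 1.0]
opening: 0.0003
gripper_force: 0.0
```

```bash
python3 -c "
from h import *
go(sl(-46,-212,130),sl(-46,-212,72))
m=robot.camera_model('wrist');i=robot.read_camera('wrist')
np.save('m4.npy',m,allow_pickle=True);cv2.imwrite('pics/w4.png',i)"
```

```text
t 12.15 pos [ 0.4699 -0.2062  0.1393] yaw 1.44 F [ 1.6 -0.3  1. ]
 -> [-13.3  71.5   9.8] turn 0.0031
 -> [-13.1  71.1  67.8] turn 0.0031
```

View pics/w4.png

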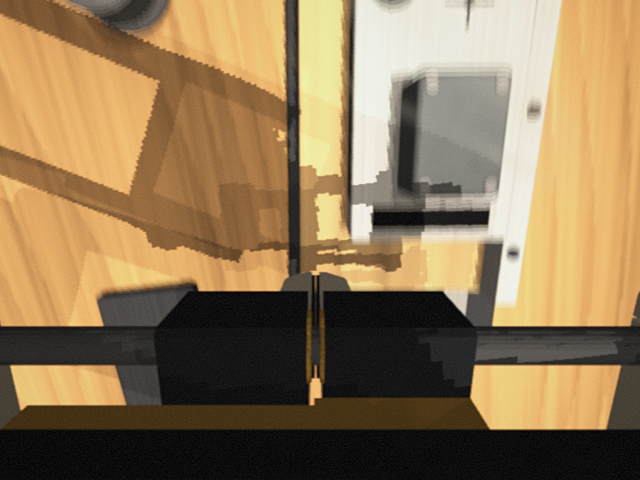

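The chassis' right side is now flush on the fence along its whole length, and its rear end is at row 240. I'll move behind that end and push in +y.

arm_command(
  increments="1 -14 40 0 0.003; 1 -14 71 0 0.003; 1 -14 71 10 0.003; 1 -14 71 40 0.003; 1 -14 71 64 0.003",
)

```text
t: 12.7
tool_pos: [0.5359, -0.2283, 0.0697]
orientation: [-2.368, -2.064, 0.0]
force: [0.5, 0.9, 0.2]
opening: 0.0004
gripper_force: 0.0
```

arm_command(
  increments="1 0 0 3 0; 1 0 0 3 0",
)

```text
t: 12.9
tool_pos: [0.5353, -0.228, 0.0671]
orientation: [-2.367, -2.063, 0.001]
force: [0.8, -0.6, 0.2]
opening: 0.0003
gripper_force: 0.0
```

```bash
python3 -c "
from h import *
go(sl(-46,-190,72),sl(-46,-178,72))"
```

```text
t 12.9 pos [ 0.5353 -0.228   0.0671] yaw 1.4339 F [ 0.8 -0.6  0.2]
 -> [21.9  3.8 -4.9] turn -0.003
 -> [33.9  3.8 -4.8] turn -0.003
```

arm_command(
  increments="1 0 3 -4 -0.003; 1 5 3 -4 -0.003; 1 10 3 -4 -0.003; 1 15 3 -4 -0.003; 1 18 3 -4 -0.003",
)

```text
t: 13.4
tool_pos: [0.5419, -0.2105, 0.0724]
orientation: [2.365, 2.068, 0.0]
force: [-0.3, 0.2, -0.1]
opening: 0.0003
gripper_force: 0.0
```

arm_command(
  increments="1 1.5 0 0 0; 1 3 0 0 0; 1 4.5 0 0 0; 1 6 0 0 0; 1 7 0 0 0",
)

```text
t: 13.9
tool_pos: [0.5427, -0.2045, 0.0723]
orientation: [2.365, 2.067, -0.0]
force: [-1.2, -4.3, 0.6]
opening: 0.0003
gripper_force: 1.6
```

arm_command(
  increments="1 1.5 0 0 0; 1 3 0 0 0; 1 4 0 0 0; 1 4 0 0 0",
)

```text
t: 14.3
tool_pos: [0.5433, -0.2002, 0.0723]
orientation: [-2.365, -2.068, -0.0]
force: [-1.1, -2.3, 0.9]
opening: 0.0008
gripper_force: 1.4
```

arm_command(
  increments="1 1.5 0 0 0; 1 3 0 0 0; 1 4 0 0 0; 1 4 0 0 0",
)

```text
t: 14.7
tool_pos: [0.5438, -0.1962, 0.0723]
orientation: [-2.365, -2.068, 0.0]
force: [-1.7, -4.1, 0.7]
opening: 0.0003
gripper_force: 1.6
```

arm_command(
  increments="1 1 0 0 0; 1 2 0 0 0; 1 3 0 0 0; 1 3 0 0 0",
)

```text
t: 15.1
tool_pos: [0.544, -0.195, 0.0723]
orientation: [2.364, 2.066, -0.003]
force: [-2.0, -11.2, -1.3]
opening: 0.0004
gripper_force: 5.5
```

```bash
python3 -c "
from h import *
go(sl(-46,-177.5,72))"
```

```text
t 15.1 pos [ 0.544  -0.195   0.0723] yaw 1.4364 F [ -2.  -11.2  -1.3]
 -> [ 0.5 -0.3  0.3] turn -0.0005
```

arm_command(
  increments="1 3 0 0 0; 1 7 0 0 0; 1 12 0 0 0; 1 17 0 0 0; 1 22 0 0 0",
)

```text
t: 15.6
tool_pos: [0.5469, -0.1734, 0.0723]
orientation: [2.364, 2.066, -0.003]
force: [-2.5, -12.1, -2.9]
opening: 0.0003
gripper_force: 6.2
```

arm_command(
  increments="1 5 0 0 0; 1 10 0 0 0; 1 15 0 0 0; 1 20 0 0 0; 1 25 0 0 0",
)

```text
t: 16.1
tool_pos: [0.5503, -0.1486, 0.0723]
orientation: [2.364, 2.066, -0.003]
force: [-2.8, -12.7, -1.7]
opening: 0.0004
gripper_force: 6.2
```

arm_command(
  increments="1 4 0 0 0; 1 8 0 0 0; 1 11 0 0 0; 1 13 0 0 0; 1 13 0 0 0",
)

```text
t: 16.6
tool_pos: [0.5521, -0.1353, 0.0723]
orientation: [2.364, 2.066, -0.003]
force: [-1.7, -9.9, -0.5]
opening: 0.0001
gripper_force: 5.0
```

```bash
python3 - <<'E'
from h import *
go(sl(-46,-177.5+82,72))
m=np.zeros((600,800,3),np.uint8)
a=robot.read_camera('scene');b=robot.read_camera('side')
cv2.imwrite('pics/a5.png',a);cv2.imwrite('pics/b5.png',b)
for k,(i,x,y) in enumerate(((a,260,205),(b,250,200))):
    r=cv2.resize(i[y:y+100,x:x+66],None,fx=6,fy=6,interpolation=cv2.INTER_CUBIC)
    for t in range(0,66,5): cv2.line(r,(t*6,0),(t*6,6 if t%10 else 12),(0,0,255),1)
    for t in range(0,100,5): cv2.line(r,(0,t*6),(6 if t%10 else 12,t*6),(0,0,255),1)
    m[:,k*400:k*400+396]=r
cv2.imwrite('pics/m5.png',m)
E
```

```text
t 16.6 pos [ 0.5521 -0.1353  0.0723] yaw 1.4365 F [-1.7 -9.9 -0.5]
 -> [22.2 -0.4  0.3] turn -0.0004
```

View pics/m5.png

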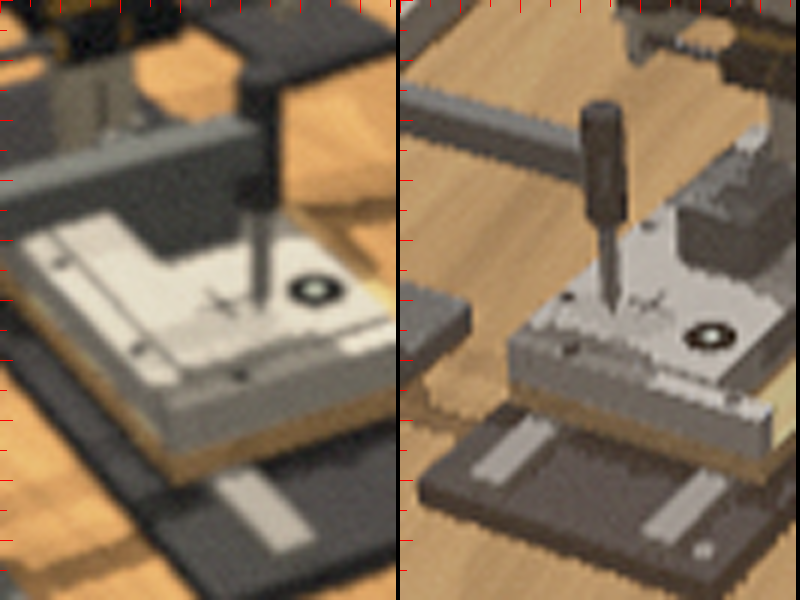

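Both crops show the punch tip against the cross: scene tip (303.3,256.3) and cross (297.2,255.2), side tip (285.5,252) and cross (291.3,250.5).

```bash
python3 - <<'E'
from h import *
S=robot.camera_model("scene");D=robot.camera_model("side")
c,s=np.cos(ST[2]),np.sin(ST[2]);M=np.array([[c,s],[-s,c]])
sl_=lambda p:1000*(M@(p[:2]-ST[:2]))
for m,t,k in((S,(303.3,256.3),(297.2,255.2)),(D,(285.5,252),(291.3,250.5))):
    a=sl_(ray(m,t,.082));b=sl_(ray(m,k,.068));print("tip",a.round(1),"mark",b.round(1),"diff",(a-b).round(1))
print("mark by arm", -40+ (82-22.2+.5))
# least squares remaining travel d: tip = mark + (0,d)
mk=lambda d:np.array([*(w(ST,[-36,20.3+d,0])[0][:2]),.082])
E
```

```text
tip [-39.9  51.4] mark [-39.5  20.7] diff [-0.4 30.7]
tip [-37.   50.6] mark [-35.7  17.9] diff [-1.3 32.7]
mark by arm 20.299999999999997
```

arm_command(
  increments="1 4 0 0 0; 1 9 0 0 0; 1 14 0 0 0; 1 19 0 0 0; 1 24 0 0 0",
)

```text
t: 17.2
tool_pos: [0.5553, -0.1119, 0.0723]
orientation: [2.364, 2.066, -0.003]
force: [-2.7, -12.4, -1.3]
opening: 0.0001
gripper_force: 6.2
```

arm_command(
  increments="1 1.5 0 0 0; 1 3 0 0 0; 1 3 0 0 0",
)

```text
t: 17.5
tool_pos: [0.5557, -0.1086, 0.0723]
orientation: [2.364, 2.066, -0.003]
force: [-1.7, -10.8, -0.8]
opening: 0.0009
gripper_force: 5.3
```

```bash
cat > look.py <<'E'
from h import *
import sys
go(sl(-46,-177.5+91.5,72))
m=np.zeros((600,800,3),np.uint8)
for k,(n,x,y) in enumerate((("scene",280,225),("side",262,220))):
    i=np.mean([robot.read_camera(n).astype(float) for _ in range(3)],0).astype(np.uint8)
    cv2.imwrite(f'pics/{n}{sys.argv[1]}.png',i)
    r=cv2.resize(i[y:y+60,x:x+40],None,fx=10,fy=10,interpolation=cv2.INTER_CUBIC)
    for t in range(0,40,5): cv2.line(r,(t*10,0),(t*10,6 if t%10 else 12),(0,0,255),1)
    for t in range(0,60,5): cv2.line(r,(0,t*10),(6 if t%10 else 12,t*10),(0,0,255),1)
    m[:,k*400:k*400+400]=r
cv2.imwrite(f'pics/m{sys.argv[1]}.png',m)
E
python3 look.py 6
```

```text
t 17.5 pos [ 0.5557 -0.1086  0.0723] yaw 1.4365 F [ -1.7 -10.8  -0.8]
 -> [ 4.8 -0.4  0.3] turn -0.0004
```

View pics/m6.png

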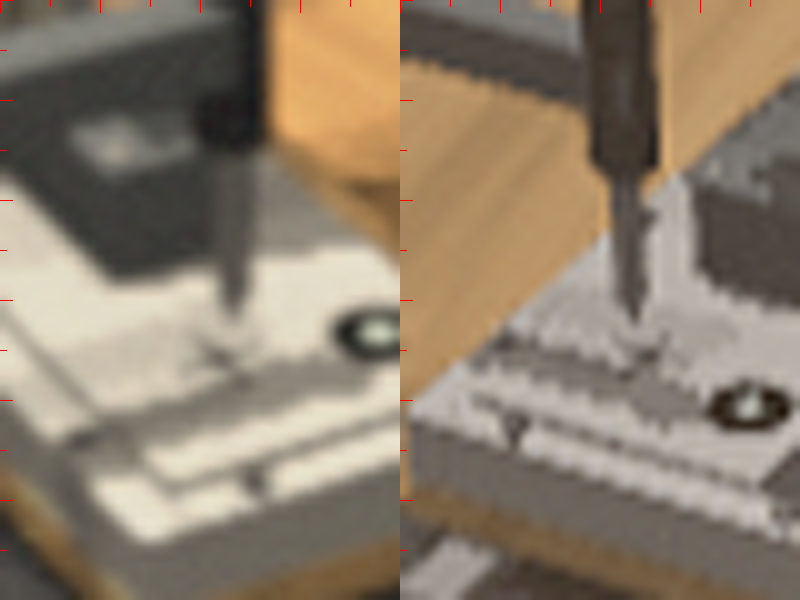

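Tip is at scene (303.3,257.0) and side (285.4,252.2). The cross is at about scene (302.2,260.5) and side (286.5,255.5), so it is nearly under the point.

```bash
python3 - <<'E'
from h import *
S=robot.camera_model("scene");D=robot.camera_model("side")
c,s=np.cos(ST[2]),np.sin(ST[2]);M=np.array([[c,s],[-s,c]])
sl_=lambda p:1000*(M@(p[:2]-ST[:2]))
for m,t,k in((S,(303.3,257),(302.2,260.5)),(D,(285.4,252.2),(286.5,255.5))):
    a=sl_(ray(m,t,.082));b=sl_(ray(m,k,.068));print("tip",a.round(1),"mark",b.round(1),"diff",(a-b).round(1))
    J=[(proj(m,w(ST,[-36,47+d,68]))-proj(m,w(ST,[-36,47,68])))[0].round(2).tolist() for d in (1,)];print("px per mm y",J)
    print("px tip-mark if aligned",(proj(m,w(ST,[-36,52,82]))-proj(m,w(ST,[-36,52,68])))[0].round(2))
    # cross template: predicted pixel of mark by arm (y=47.2) 
    print("mark pred",proj(m,w(ST,[-36,47.2,68]))[0].round(1))
E
```

```text
tip [-38.4  54.2] mark [-38.8  48. ] diff [0.4 6.2]
px per mm y [[0.2, 0.2]]
px tip-mark if aligned [-0.01 -4.76]
mark pred [301.1 260.7]
tip [-37.3  51.6] mark [-37.4  47. ] diff [0.1 4.6]
px per mm y [[-0.19, 0.17]]
px tip-mark if aligned [-0.21 -4.08]
mark pred [286.  255.4]
```

arm_command(
  increments="1 -3 0 0 0; 1 -15 0 0 0; 1 -20 0 -30 0; 1 -20 0 -75 0; 1 -20 0 -110 0",
)

```text
t: 18.3
tool_pos: [0.5533, -0.1274, 0.1842]
orientation: [2.365, 2.068, 0.001]
force: [0.4, -0.2, 0.6]
opening: 0.0003
gripper_force: 0.0
```

```bash
python3 - <<'E'
from h import *
s=robot.read_state();m=robot.camera_model('wrist');print(robot.read_state()['t'])
for x,y,z in((-170,-30,180),(-170,-60,180),(-150,-40,160),(-140,-40,180)):
    t=np.array(sl(x,y,z)[:3]);k=dict(m);k["eye"]=m["eye"]+t-s["tool_pos"]
    print((x,y,z),proj(k,w(ST,[-36,52,82]))[0].round(),proj(k,w(ST,[-36,47,68]))[0].round(),"holder bottom",proj(k,w(ST,[-36,52,135]))[0].round(),k["eye"].round(3))
go(sl(-170,-110,180),sl(-170,-50,180))
E
```

```text
18.3
(-170, -30, 180) [525. 125.] [513. 134.] holder bottom [586. 118.] [0.449 0.035 0.322]
(-170, -60, 180) [532.  74.] [519.  87.] holder bottom [598.  51.] [0.445 0.005 0.322]
(-150, -40, 160) [513. 105.] [500. 116.] holder bottom [578.  90.] [0.468 0.022 0.302]
(-140, -40, 180) [480. 108.] [470. 119.] holder bottom [528.  96.] [0.478 0.021 0.322]
t 18.3 pos [ 0.5533 -0.1274  0.1842] yaw 1.4367 F [ 0.4 -0.2  0.6]
 -> [  -0.3 -124.5    4.2] turn -0.0002
 -> [  59.7 -124.5    4.2] turn -0.0002
```

arm_command(
  increments="1 0 -40 0 0; 1 0 -80 2 0; 1 10 -120 4 0; 1 50 -124 4 0; 1 90 -124 4 0",
)

```text
t: 18.8
tool_pos: [0.4412, -0.021, 0.1783]
orientation: [2.368, 2.064, 0.001]
force: [1.2, 0.2, 0.2]
opening: 0.0006
gripper_force: 0.0
```

arm_command(
  increments="1 30 0 0 0; 1 30 0 0 0; 1 30 0 0 0; 1 30 0 0 0",
)

```text
t: 19.2
tool_pos: [0.4463, 0.0077, 0.1783]
orientation: [-2.365, -2.067, 0.0]
force: [-0.3, -0.6, -0.5]
opening: 0.001
gripper_force: 0.0
```

```bash
python3 - <<'E'
from h import *
go(sl(-170,10,180))
m=robot.camera_model('wrist');i=np.mean([robot.read_camera('wrist').astype(float) for _ in range(3)],0).astype(np.uint8)
np.save('m7.npy',m,allow_pickle=True);cv2.imwrite('pics/w7.png',i)
t=proj(m,w(ST,[-36,52,82]))[0];k=proj(m,w(ST,[-36,47,68]))[0];print(t,k)
x,y=max(0,min(480,int(k[0])-80)),max(0,int(k[1])-60)
print("crop origin",x,y);cv2.imwrite('pics/w7c.png',cv2.resize(i[y:y+120,x:x+160],None,fx=5,fy=5,interpolation=cv2.INTER_CUBIC))
E
```

```text
t 19.2 pos [0.4463 0.0077 0.1783] yaw 1.4365 F [-0.3 -0.6 -0.5]
 -> [ 0.1 -0.5 -1.7] turn -0.0003
[517.80498318 188.11055146] [505.88304969 193.2026181 ]
crop origin 425 133
```

View pics/w7c.png

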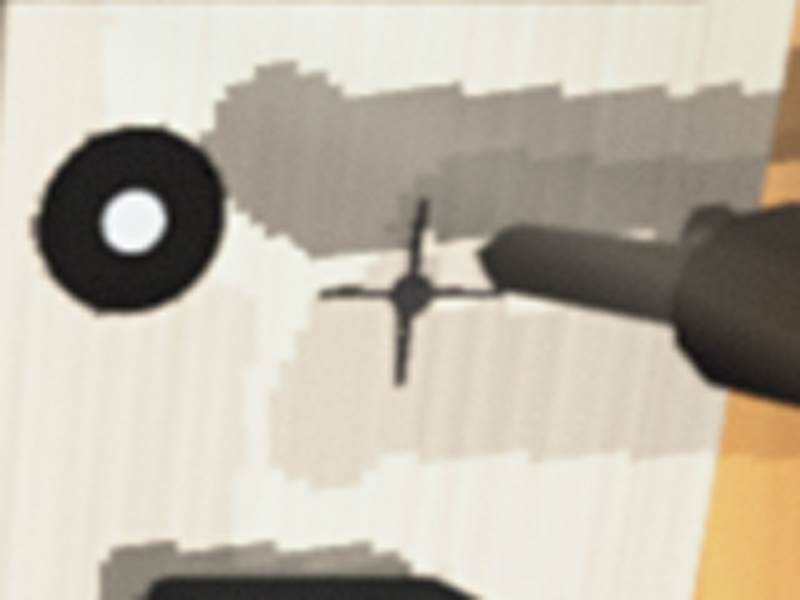

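The close-up is clear: the cross centre is at pixel (507.4,191.8) and the punch point at (521.2,183.8).

```bash
python3 - <<'E'
from h import *
m=np.load('m7.npy',allow_pickle=True).item()
c,s=np.cos(ST[2]),np.sin(ST[2]);M=np.array([[c,s],[-s,c]])
f=lambda u,z:1000*(M@(ray(m,u,z)[:2]-ST[:2]))
a=f((521.2,183.8),.082);b=f((507.4,191.8),.068);print("tip",a,"mark",b,a-b)
# gaps: gradient profiles near expected stop/fence seams
i=cv2.imread('pics/w7.png').astype(int).sum(2)//3
for u0 in (-20,-60): 
    p=[proj(m,w(ST,[u0,y,68]))[0] for y in np.arange(80,105,.7)];print([int(i[int(q[1]+.5),int(q[0]+.5)]) for q in p])
for y0 in (70,40,30):
    p=[proj(m,w(ST,[x,y0,68]))[0] for x in np.arange(-8,22,.8)];print([int(i[int(q[1]+.5),int(q[0]+.5)]) for q in p])
E
```

```text
tip [-34.1523322   54.81497229] mark [-35.06427222  47.97809192] [0.91194002 6.83688037]
[228, 226, 226, 227, 227, 227, 226, 226, 225, 226, 225, 207, 198, 223, 228, 208, 146, 109, 107, 108, 107, 108, 106, 107, 102, 116, 170, 220, 229, 218, 172, 122, 107, 110, 107, 105]
[232, 231, 232, 232, 231, 231, 232, 232, 233, 233, 233, 215, 188, 233, 236, 236, 235, 235, 235, 236, 234, 236, 236, 236, 235, 234, 234, 235, 237, 232, 171, 91, 70, 86, 90, 90]
[154, 151, 150, 151, 151, 148, 147, 149, 151, 148, 144, 147, 146, 148, 147, 152, 148, 149, 145, 149, 150, 149, 151, 147, 133, 117, 109, 106, 107, 102, 103, 105, 110, 107, 108, 109, 114, 118]
[210, 209, 212, 209, 207, 206, 204, 208, 210, 204, 203, 207, 208, 200, 171, 106, 24, 26, 28, 31, 32, 36, 35, 38, 42, 43, 42, 48, 47, 49, 51, 51, 57, 56, 57, 59, 61, 63]
[210, 212, 213, 210, 208, 205, 206, 211, 211, 209, 204, 207, 205, 203, 204, 208, 206, 205, 206, 206, 206, 209, 208, 205, 191, 169, 159, 162, 161, 162, 161, 159, 157, 156, 153, 152, 152, 152]
```

```bash
python3 -c "
from h import *
go(sl(-170,-112,180),sl(-46,-112,150),sl(-46,-112,72))"
```

```text
t 19.35 pos [0.4463 0.0075 0.1782] yaw 1.4354 F [ 0.3 -0.3 -0.3]
 -> [-121.7   -0.4   -1.7] turn -0.0015
 -> [-121.5  123.6   28.2] turn -0.0015
 -> [-121.5  123.7  106.2] turn -0.0015
```

arm_command(
  increments="1 -40 0 0 0; 1 -80 0 0 0; 1 -121 0 0 0; 1 -122 45 0 0; 1 -122 90 10 0",
)

```text
t: 19.85
tool_pos: [0.5203, -0.1278, 0.1699]
orientation: [2.368, 2.059, 0.003]
force: [0.7, -0.2, 0.9]
opening: 0.0006
gripper_force: 0.0
```

arm_command(
  increments="1 0 33 10 0; 1 0 33 30 0; 1 0 33 60 0; 1 0 33 90 0; 1 0 33 95 0",
)

```text
t: 20.35
tool_pos: [0.5488, -0.1287, 0.0688]
orientation: [-2.362, -2.062, 0.006]
force: [-1.3, 1.6, -1.3]
opening: 0.0003
gripper_force: 0.0
```

```bash
python3 -c "
from h import *
go(sl(-46,-92,72),sl(-46,-84.5,72))"
```

```text
t 20.35 pos [ 0.5488 -0.1287  0.0688] yaw 1.4356 F [-1.3  1.6 -1.3]
 -> [19.7  3.7 -3.2] turn -0.0013
 -> [27.2  3.7 -3.2] turn -0.0013
```

arm_command(
  increments="1 8 2 -1 0; 1 14 2 -1 0; 1 18 2 -1 0; 1 20 2 -1 0; 1 20 2 -1 0",
)

```text
t: 20.85
tool_pos: [0.5575, -0.1092, 0.0756]
orientation: [2.363, 2.067, 0.002]
force: [-0.7, 0.6, -0.4]
opening: 0.0007
gripper_force: 0.0
```

```bash
python3 -c "
from h import *
go(sl(-46,-84.5,72))"
```

```text
t 20.85 pos [ 0.5575 -0.1092  0.0756] yaw 1.4375 F [-0.7  0.6 -0.4]
 -> [ 6.7 -2.2  3.6] turn 0.0006
```

arm_command(
  increments="1 0 -1.5 3 0; 1 2 -1.5 3 0; 1 4 -1.5 3 0; 1 6 -1.5 3 0; 1 7 -1.5 3 0",
)

```text
t: 21.35
tool_pos: [0.5556, -0.1046, 0.0712]
orientation: [2.364, 2.065, -0.004]
force: [-1.7, -12.6, -0.5]
opening: 0.0005
gripper_force: 6.0
```

```bash
python3 -c "
from h import *
go(sl(-46,-84.5,72))"
```

```text
t 21.35 pos [ 0.5556 -0.1046  0.0712] yaw 1.436 F [ -1.7 -12.6  -0.5]
 -> [ 2.3  0.2 -0.8] turn -0.0009
```

arm_command(
  increments="1 1 0 0 0; 1 2 0 0 0; 1 2 0 0 0",
)

```text
t: 21.65
tool_pos: [0.5559, -0.1026, 0.0712]
orientation: [2.364, 2.065, -0.004]
force: [-1.7, -11.1, -0.7]
opening: 0.0001
gripper_force: 5.6
```

```bash
python3 -c "
from h import *
go(sl(-46,-84.5,72))"
```

```text
t 21.65 pos [ 0.5559 -0.1026  0.0712] yaw 1.4359 F [ -1.7 -11.1  -0.7]
 -> [ 0.3  0.2 -0.8] turn -0.001
```

arm_command(
  increments="1 -3 0 0 0; 1 -15 0 0 0; 1 -20 0 -30 0; 1 -20 0 -75 0; 1 -20 0 -105 0",
)

```text
t: 22.15
tool_pos: [0.554, -0.1208, 0.1788]
orientation: [2.365, 2.066, 0.002]
force: [0.7, -0.6, 0.9]
opening: 0.0007
gripper_force: 0.0
```

arm_command(
  increments="1 0 -40 0 0; 1 0 -80 2 0; 1 10 -120 4 0; 1 50 -124 4 0; 1 90 -124 4 0",
)

```text
t: 22.65
tool_pos: [0.4414, -0.0143, 0.1721]
orientation: [2.368, 2.064, 0.0]
force: [1.3, -0.8, 0.5]
opening: 0.0007
gripper_force: 0.0
```

arm_command(
  increments="1 24 0 0 0; 1 24 0 0 0; 1 24 0 0 0; 1 24 0 0 0",
)

```text
t: 23.05
tool_pos: [0.4459, 0.0086, 0.1722]
orientation: [2.366, 2.067, -0.001]
force: [-0.0, 0.4, -0.4]
opening: 0.0004
gripper_force: 0.0
```

```bash
python3 - <<'E'
from h import *
go(sl(-170,10,180))
m=robot.camera_model('wrist');i=np.mean([robot.read_camera('wrist').astype(float) for _ in range(3)],0).astype(np.uint8)
np.save('m8.npy',m,allow_pickle=True);cv2.imwrite('pics/w8.png',i)
o=cv2.imread('pics/w7.png')
def tm(cx,cy,x0,x1,y0,y1,n):
    T=o[cy+y0:cy+y1,cx+x0:cx+x1];W=i[cy-25+y0:cy+25+y1,cx-25+x0:cx+25+x1]
    r=cv2.matchTemplate(W,T,cv2.TM_CCOEFF_NORMED);_,v,_,l=cv2.minMaxLoc(r)
    q=[]
    for ax in(0,1):
        a=[r[l[1]-(k if ax else 0),l[0]-(0 if ax else k)] for k in(1,0,-1)];q.append(l[ax]+(a[0]-a[2])/(2*(a[0]-2*a[1]+a[2])))
    d=np.array(q)-25;print(n,round(v,3),d.round(2));return d
dc=tm(507,192,-10,11,-4,20,"cross");dr=tm(452,177,-20,21,-22,23,"ring");dt=tm(530,186,-12,40,-9,16,"tip")
c,s=np.cos(ST[2]),np.sin(ST[2]);M=np.array([[c,s],[-s,c]])
f=lambda u,z:1000*(M@(ray(m,u,z)[:2]-ST[:2]))
print("tip",f(np.array([521.2,183.6])+dt,.082),"mark",f(np.array([507.4,191.8])+dr,.068),f(np.array([507.4,191.8])+dc,.068))
E
```

```text
t 23.05 pos [0.4459 0.0086 0.1722] yaw 1.4363 F [-0.   0.4 -0.4]
 -> [-0.7  0.  -7.8] turn -0.0006
cross 0.872 [ 6.54 -6.83]
ring 0.959 [ 4.84 -6.95]
tip 0.903 [7.01 2.81]
tip [-33.46051683  54.52724418] mark [-36.19783831  54.19513522] [-35.0326016   54.11259885]
```

```bash
python3 - <<'E'
from h import *
m=np.load('m8.npy',allow_pickle=True).item();g=cv2.imread('pics/w8.png').astype(float).mean(2)
c,s=np.cos(ST[2]),np.sin(ST[2]);M=np.array([[c,s],[-s,c]])
def edge(x,z,n,h=9):
    out=[]
    for y in np.arange(-30,100,5):
        xs=np.arange(x-h,x+h,.25);p=np.array([proj(m,w(ST,[a,y,z]))[0] for a in xs],np.float32)
        if p[:,1].max()>285 or p.min()<2 or p[:,0].max()>637: continue
        v=cv2.remap(g.astype(np.float32),p[:,0],p[:,1],cv2.INTER_LINEAR).ravel();d=np.abs(v[6:]-v[:-6]);k=d.argmax()
        out.append((y,xs[k+3],d[k]))
    o=np.array(out);print(n);print(o.round(1).tolist())
edge(-96,68,"deck -x edge");edge(14,64,"fence outer");edge(0,66,"seam",5)
E
```

```text
deck -x edge
[[-15.0, -96.0, 88.7], [-10.0, -95.8, 88.5], [-5.0, -96.0, 88.9], [0.0, -95.8, 95.2], [5.0, -95.5, 91.6], [10.0, -95.8, 112.9], [15.0, -96.0, 97.3], [20.0, -95.8, 117.3], [25.0, -96.0, 111.5], [30.0, -95.8, 107.5], [35.0, -96.0, 108.7], [40.0, -95.8, 111.4], [45.0, -95.5, 105.4], [50.0, -95.8, 112.5], [55.0, -95.5, 106.0], [60.0, -88.0, 145.4], [65.0, -88.8, 164.6], [70.0, -88.0, 131.8], [75.0, -95.5, 107.7], [80.0, -95.8, 105.9], [85.0, -95.8, 107.3], [90.0, -95.5, 97.8], [95.0, -96.5, 9.2]]
fence outer
[[-15.0, 11.2, 112.7], [-10.0, 10.0, 85.8], [-5.0, 13.8, 47.0], [0.0, 13.8, 39.8], [5.0, 13.8, 35.8], [10.0, 14.0, 37.9], [15.0, 14.0, 39.1], [20.0, 13.8, 40.0], [25.0, 13.8, 42.4], [30.0, 14.0, 37.5], [35.0, 11.8, 118.6], [40.0, 7.5, 136.8], [45.0, 5.8, 9.5], [50.0, 5.8, 11.9], [55.0, 9.2, 89.0], [60.0, 11.8, 48.5], [65.0, 10.8, 42.6], [70.0, 14.0, 36.9], [75.0, 13.8, 36.9], [80.0, 14.0, 87.2], [85.0, 14.0, 50.0], [90.0, 14.2, 50.1], [95.0, 14.0, 54.8]]
seam
[[-15.0, 3.8, 98.1], [-10.0, 3.0, 115.9], [-5.0, -1.2, 69.7], [0.0, -1.5, 95.7], [5.0, -4.2, 5.2], [10.0, 0.5, 5.0], [15.0, 0.5, 3.9], [20.0, 0.2, 5.1], [25.0, -0.2, 18.5], [30.0, -4.0, 7.4], [35.0, 0.5, 7.7], [40.0, 0.5, 9.6], [45.0, -4.2, 28.3], [50.0, 4.0, 9.5], [55.0, 0.8, 41.8], [60.0, 2.8, 49.8], [65.0, 3.2, 39.9], [70.0, 0.2, 5.6], [75.0, -3.2, 40.5], [80.0, 0.5, 6.4], [85.0, 0.2, 5.3], [90.0, 0.2, 5.5], [95.0, 0.0, 44.6]]
```

The deck edge reads -95.8 mm along its whole visible length, so the chassis is square. It is on the stop, the mark is within about 0.4 mm of the punch, and the arm is clear.

```bash
python3 -c "
from plant import robot
print(robot.close_job())"
```

```text
the job is handed in; nothing more can be done
None
```

The job is handed in, with no verdict returned: the chassis was pushed flush to the fence, then the stop, and slid with the sled until the cross measured about 0.4 mm from the punch point, still square in the corner, arm clear.

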